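# Set out the smear-staining line in the drip tray

### The arm

A 7-joint arm with a two-finger parallel gripper is mounted at the origin on the work surface. World frame = base frame: x ahead of the robot, y to its left, z up, the work surface at z = 0. Lengths are in m, angles in rad, forces in N, time in s.
With the tool pointing down it reaches from about 0.425 to 0.875 m from the base axis. Payload 4.7 kg.
Tool frame: the origin (TCP) lies at the very end of the fingers, on their centre line; the grasp point (between the pads) lies behind it (ctrl.tcp_to_grasp is the z of the grasp point in the tool frame, in m); z points along the fingers, y is the line along which they close (so a half turn about z gives the same grasp; the last joint's range is limited). The gripper opens to 87 mm and grips with 3 to 60 N. Pads are 19 mm wide; open, the fingers measure 117 mm over their backs; the gripper's body (75 mm by 190 mm) begins 51 mm behind the grasp point.
Start: joints at [-1.333, 0.321, -0.07, 1.45, 0.023, 1.371, -0.057], TCP at [0.144, 0.634, 0.223] pointing down, gripper open.
Joint ranges: [-2.86, 2.86], [-0.3, 2.09], [-1.38, 1.24], [0.06, 2.45], [-1.56, 4.7], [0.09, 2.05], [-2.69, 2.69]. Speed limits (rad/s): [2.57, 2.57, 3.14, 3.14, 3.14, 3.14, 3.14].

### API

Orientations are given as a rotation vector (axis times angle).
In Python, from bench import ctrl gives the robot as it stands.
- The arm moves only by the tool step_arm, never from a script. Its argument "targets" is a list of rows, each a list of 7 numbers: the shift along the world's x, y, z in cm, then the turn, a rotation vector about the world's x, y, z in degrees, then the opening, from 0 (shut) to 1 (fully open). A call has exactly 5 rows; each row shifts and turns the commanded pose from where the row before left it; what a row does not reach is not made up. A row lasts 1/12 s, in which the tool goes at most 41.7 mm and 7.16 degrees, less where a joint would pass 70% of its speed; a pose out of reach is approached as far as the arm can. A call with a gripper value outside its range is refused whole. The fingers move at their own pace and stop on an object; "force" is the grip in N (left out, the last holds). Time passes only in rows, so rows that do not move let the fingers close, or fill a call up. It gives the time, the measured TCP pose, the force, the opening and the grip force at its end, in the units of the state.
- ctrl.get_state(): the state, without advancing time (a new reading comes with each control period).
- ctrl.get_image(name): name is "scene" or "top" or "wrist"; returns (picture, depth): 420x560x3 uint8, red, green, blue; 420x560 float32, m along the optical axis (not along the pixel's ray), 0 where there is no reading.
- ctrl.camera_params(name): a dict with "intrinsics" (3x3 intrinsics, pixels), "rvec" (rotation vector, rad) and "tvec" (3), from world to camera coordinates, as OpenCV has them; the wrist camera has in their place "hand_eye" (4x4, takes a point from camera to tool coordinates, whose origin is the TCP and whose axes are the flange's). Camera axes: x right, y down, z forward; pixel columns grow to the right and rows downward; lengths in m; the calibration is good to about 2 mm. A picture is of the moment at which its call begins: read the wrist's pose just before it. camera_params takes no time and is no camera call.
- ctrl.close_job(): hands the job in; it is judged then, once.
The state is a dict: "time": time; "joint_positions": joint angles; "qd": joint speeds; "joint_torque": joint torques, N m; "position": TCP position; "tool_rot": TCP orientation; "ft_force": force on the tool from outside, world axes, zero at the start; "torque": the same for the moment, N m; "grip_width": opening from 0.0 (shut) to 1.0 (fully open); "grip_force": force on a finger pad.
Only numpy, scipy, OpenCV 4.12 (cv2) and the standard library are available. Lean on these libraries where they do the work, as an engineer would, in place of code of your own. Each camera call takes 0.05 s, during which the arm holds its last target. There are 200 camera calls.

### The job

Set out the blood-smear staining line in the steel drip tray: stand the square staining jar in the middle of the tray, the rinse beaker beside it on the drying-rack side and the fixative jar on its other side, the three in one row along the tray's length, and the dropper bottle straight behind the staining jar (across the tray, on the side away from the robot), each about 3 cm clear of the staining jar. The staining jar must end with its glass cover properly seated on it. All four vessels stand upright on the tray floor; knock nothing over, set the glass down gently rather than dropping it, and leave the slide carton where it is.

Things in the scene. Friction and masses are not known exactly. Their poses are not given: they have to be found in the camera images.
- tray: Drip tray, stainless steel, fixed to the bench. 216 mm (its x, across) by 280 mm (its y, along), rim 16 mm high, walls and floor 3 mm thick, so its inside floor is 3 mm above the bench. Origin: centre of the underside, at bench height. Its +x points away from the robot (yaw within 0.17 rad of the robot's x).
- drying_rack: Slide drying rack, white plastic with glass slides standing in it, fixed on the bench close outside one short end of the tray (left or right, it varies). 170 mm (x) by 75 mm (y), 84 mm high. Origin: centre of the underside.
- sharps_bin: Yellow plastic sharps bin with lid, fixed on the bench close outside the other short end of the tray. 130 mm (x) by 100 mm (y), 88 mm high. Origin: centre of the underside.
- stain_jar: Staining jar (slide jar), clear glass, open on top, 180 g: square upright body 40 by 40 mm (sides along its x and y) on a round foot 58 mm in diameter, 10 mm high; the foot is its widest part, clear gaps are counted from it. 85 mm high overall; square mouth 33 mm wide inside. Any yaw at the start. Origin: centre of the underside, z up.
- jar_cover: Glass cover of the staining jar, 35 g. From its origin (centre of the underside) up: a bevelled centring boss 24 mm in diameter to 5 mm, which goes into the jar's mouth; a disc 54 mm in diameter from 5 to 10 mm; an upright ground-glass knob 16 mm in diameter from 10 to 34 mm. Starts standing on its boss on the bench. Seated, its origin is 80 mm above the jar's origin.
- rinse_beaker: Rinse beaker: empty, open, clear glass, straight round wall 58 mm in diameter, 80 mm high, wall 3 mm, small spout, 90 g. Origin: centre of the underside, z up.
- fixative_jar: Fixative jar: closed round glass jar 54 mm in diameter with a paper band and a white ribbed screw cap (50 mm in diameter, from 68 mm up), 86 mm high, 220 g. Origin: centre of the underside, z up.
- dropper_bottle: Dropper bottle: small amber glass bottle 32 mm in diameter, straight up to 46 mm, with a black collar (20 mm in diameter) and rubber bulb above, 84 mm high overall, 60 g. Origin: centre of the underside, z up.
- slide_carton: Bystander: small closed carton of slides, pale with a white lid, 78 by 28 mm and 32 mm high, 120 g, loose on the bench among the glassware. Origin: centre of the underside.
Mind the look-alikes: they are no part of the job. Leave any orange look-alike of the jar_cover alone.

How it is judged:
At the end, for the whole second after the job is handed in: Staining jar within 15 mm of the tray's middle each way; beaker (rack side), fixative jar (bin side) and dropper bottle (behind, +x) 17-43 mm clear of its foot and within 18 mm of the tray's centre lines; cover on it, 8 mm; all upright (0.08 rad) on the tray floor, at rest (x of stain_jar in the frame of tray between -0.015 and 0.015 m and y of stain_jar in the frame of tray between -0.015 and 0.015 m and horizontal distance between rinse_beaker and stain_jar between 0.075 and 0.101 m and x of rinse_beaker in the frame of tray between -0.018 and 0.018 m and horizontal distance between rinse_beaker and drying_rack below 0.18 m and horizontal distance between fixative_jar and stain_jar between 0.073 and 0.099 m and x of fixative_jar in the frame of tray between -0.018 and 0.018 m and horizontal distance between fixative_jar and sharps_bin below 0.18 m and horizontal distance between dropper_bottle and stain_jar between 0.062 and 0.088 m and y of dropper_bottle in the frame of tray between -0.018 and 0.018 m and x of dropper_bottle in the frame of tray above 0.04 m and z of jar_cover in the frame of stain_jar between 0.076 and 0.084 m and horizontal distance between jar_cover and stain_jar below 0.008 m and z of stain_jar in the frame of tray between 0 and 0.007 m and angle between each of stain_jar, jar_cover, rinse_beaker, fixative_jar, dropper_bottle's own z axis and vertical below 0.08 rad and linear speed of each of stain_jar, jar_cover, rinse_beaker, fixative_jar, dropper_bottle below 0.02 m/s and angular speed of each of stain_jar, jar_cover, rinse_beaker, fixative_jar, dropper_bottle below 0.2 rad/s and z of rinse_beaker in the frame of tray between 0 and 0.007 m and z of fixative_jar in the frame of tray between 0 and 0.007 m and z of dropper_bottle in the frame of tray between 0 and 0.007 m); the robot touches nothing.
It fails at once if a piece of glassware is knocked over (tilted past 0.6 rad) (angle between any of stain_jar, jar_cover, rinse_beaker, fixative_jar, dropper_bottle's own z axis and vertical above 0.6 rad).
It fails at once if the slide carton is moved more than 15 mm (distance of slide_carton from where it was at the start of the episode above 0.015 m).
It fails at once if a piece of glassware is let fall (it moves faster than 0.5 m/s while the fingers do not hold it, a drop of about 13 mm) ((linear speed of stain_jar above 0.5 m/s and contact force between stain_jar and the fingers below 0.05 N) or (linear speed of jar_cover above 0.5 m/s and contact force between jar_cover and the fingers below 0.05 N) or (linear speed of rinse_beaker above 0.5 m/s and contact force between rinse_beaker and the fingers below 0.05 N) or (linear speed of fixative_jar above 0.5 m/s and contact force between fixative_jar and the fingers below 0.05 N) or (linear speed of dropper_bottle above 0.5 m/s and contact force between dropper_bottle and the fingers below 0.05 N)).
It also fails if it takes over 134 s, if anything falls off the work surface, if the arm or the gripper's body presses on something with over 40 N, if the wrist force passes 120 N, or if a joint passes its speed limit or range.

## Working session

There is one attempt and no reset: what is moved stays moved. The work goes in short steps, Python scripts to look and compute and a tool call to move; the robot and the scene stay as the last step left them, time stands still between calls to the robot, and variables do not carry over. Pictures are saved under pics/ and viewed, at most 14 in all, crops included, and the job is handed in when it is done.

Besides the shell and the picture viewer there is one more tool, called after "Call:" by a JSON object that holds its "op" and its "data". step_arm: Moves the arm, as the interface text tells. Its arguments: {"type":"object","properties":{"targets":{"type":"array"},"force":{"type":"number"}},"required":["targets"]}

```bash
ls; mkdir -p pics; cat > h.py <<'E'
import numpy as np, cv2
from bench import ctrl
from scipy.spatial.transform import Rotation as R
def cam(n, st=None):
    p=ctrl.camera_params(n); K=np.array(p["intrinsics"])
    if n=="wrist":
        T=np.eye(4); T[:3,:3]=R.from_rotvec(st["tool_rot"]).as_matrix(); T[:3,3]=st["position"]
        return K, T@np.array(p["hand_eye"])      # cam->world
    T=np.eye(4); T[:3,:3]=R.from_rotvec(np.ravel(p["rvec"])).as_matrix(); T[:3,3]=np.ravel(p["tvec"])
    return K, np.linalg.inv(T)
def ray(K,T,u,v):
    d=T[:3,:3]@np.linalg.inv(K)@np.array([u,v,1.0]); return T[:3,3],d
def onplane(K,T,u,v,z):
    o,d=ray(K,T,u,v); return o+d*(z-o[2])/d[2]
def proj(K,T,P):
    q=np.linalg.inv(T)@np.append(P,1); q=K@q[:3]; return q[:2]/q[2]
def tri(rays):
    A=np.zeros((3,3));b=np.zeros(3)
    for o,d in rays:
        d=d/np.linalg.norm(d);M=np.eye(3)-np.outer(d,d);A+=M;b+=M@o
    return np.linalg.solve(A,b)
def grab(n,f):
    st=ctrl.get_state(); im,d=ctrl.get_image(n)
    K,T=cam(n,st); np.savez(f"pics/{f}.npz",im=im,d=d,K=K,T=T)
    cv2.imwrite(f"pics/{f}.png",im[:,:,::-1]); return im,d,K,T
def load(f):
    z=np.load(f"pics/{f}.npz"); return z["im"],z["d"],z["K"],z["T"]
E
python3 - <<'E'
from h import *
for n in("scene","top"):
    im,d,K,T=grab(n,n); print(n,T.round(3).tolist(),K.round(0).tolist())
s=ctrl.get_state(); print(s, ctrl.tcp_to_grasp, ctrl.camera_params("wrist")["hand_eye"])
E
```

```text
pics
scene [[-0.721, 0.457, -0.521, 0.955], [0.693, 0.475, -0.542, 0.454], [0.0, -0.752, -0.659, 0.618], [0.0, 0.0, 0.0, 1.0]] [[393.0, 0.0, 273.0], [0.0, 393.0, 212.0], [0.0, 0.0, 1.0]]
top [[-0.02, -0.983, 0.182, 0.303], [-1.0, 0.017, -0.016, 0.016], [0.013, -0.182, -0.983, 1.097], [0.0, 0.0, 0.0, 1.0]] [[399.0, 0.0, 277.0], [0.0, 399.0, 212.0], [0.0, 0.0, 1.0]]
{'time': 0.1, 'joint_positions': array([-1.33289851,  0.32174711, -0.07008243,  1.45155136,  0.02262771,
        1.37078936, -0.05692353]), 'qd': array([-0.00164695, -0.00260512,  0.00059268, -0.00257586,  0.00269249,
        0.00019896,  0.00101585]), 'joint_torque': array([ 6.99880525e-05, -4.92564654e+01, -4.05493928e-01, -3.13403320e+01,
       -6.41384278e-02,  3.93498782e-02,  7.66445578e-05]), 'position': array([0.14420662, 0.63329799, 0.22157284]), 'tool_rot': array([-3.50787700e-01, -3.12187478e+00,  2.68148524e-03]), 'ft_force': array([ 0.04100476,  0.30535791, -1.11962214]), 'torque': array([ 0.00534277, -0.00468522,  0.0051114 ]), 'grip_force': 0.0, 'grip_width': 0.9995184025509173} -0.0187 [[-1.04224213e-03 -9.64762757e-01 -2.63119243e-01  7.15090323e-02]
 [ 9.99999417e-01 -9.31507749e-04 -5.45598788e-04  2.90041472e-04]
 [ 2.81275777e-04 -2.63119658e-01  9.64763166e-01 -1.60183077e-01]
 [ 0.00000000e+00  0.00000000e+00  0.00000000e+00  1.00000000e+00]]
```

View pics/scene.png

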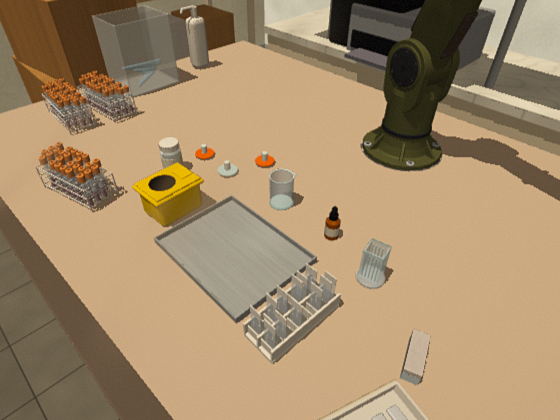

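View pics/top.png

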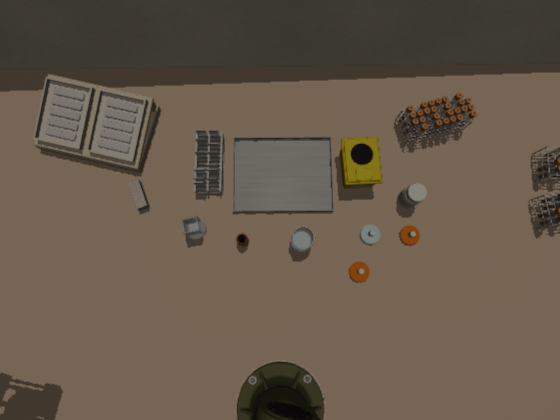

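Scene: clear jar_cover at scene (228,170) / top (371,235). Orange look-alikes are at scene (205,152), (265,160) / top (411,235), (360,272). Stain jar is at (373,265)/(195,228), beaker (281,190)/(302,240), fixative jar (170,155)/(415,196), dropper (333,224)/(242,240), carton (416,355)/(138,195). Rack is on the left (+y) and the bin on the right. I choose the unpainted clear cover, and I'll check it in a close crop.

```bash
python3 - <<'E'
from h import *
t=load("top")[0];s=load("scene")[0]
a=cv2.resize(t[130:285,180:435],None,fx=3.1,fy=3.1,interpolation=cv2.INTER_CUBIC)
cv2.imwrite("pics/topc.png",np.clip(a.astype(float)*1.4,0,255).astype(np.uint8)[:,:,::-1])
a=cv2.resize(s[130:345,140:400],None,fx=2.75,fy=2.75,interpolation=cv2.INTER_CUBIC)
cv2.imwrite("pics/scenec.png",a[:,:,::-1])
E
```

```text
(no output)
```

View pics/topc.png

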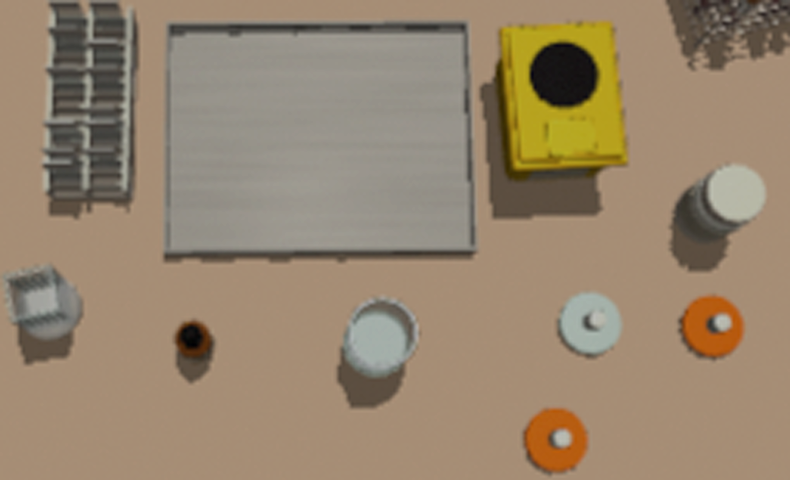

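View pics/scenec.png

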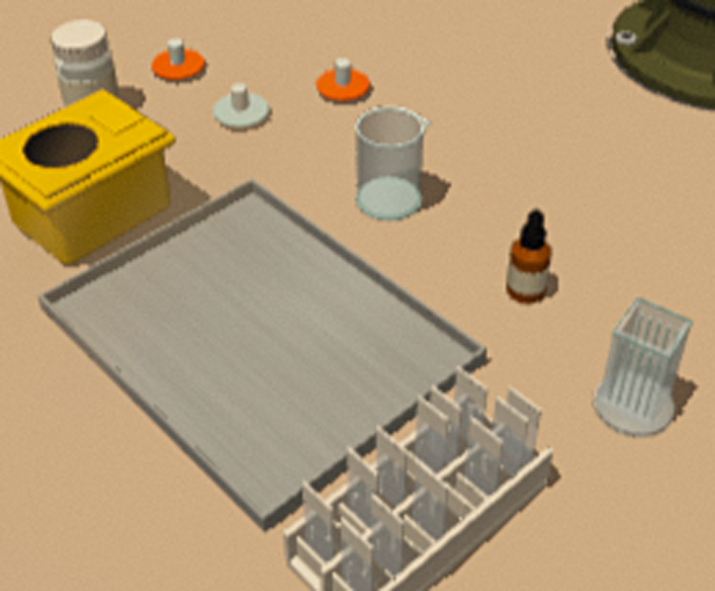

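The top crop confirms one pale cover at (590,324) with a white knob. The two orange ones are at (712,325) and (557,438). In the scene crop, the cover is at (241,110). The jar rim, the foot and the other vessels are readable in both crops.

```bash
python3 - <<'E'
from h import *
_,dt,Kt,Tt=load("top");_,ds,Ks,Ts=load("scene")
f=lambda p:(180+(p[0]+.5)/3.1-.5,130+(p[1]+.5)/3.1-.5)
g=lambda p:(140+(p[0]+.5)/2.75-.5,130+(p[1]+.5)/2.75-.5)
P={"trNR":((164,254),(486,352),.016),"trFR":((167,25),(267,524),.016),"trFB":((466,24),(42,298),.016),"trNB":((475,252),(253,183),.016),
"fixcap":((735,194),(79,32),.086),"drop":((192,335),(537,214),.084),"beakrim":((382,334),(391,126),.08),"beakbase":((378,342),(388,200),0.002),
"jarfoot":((48,308),(635,402),.008),"knob":((596,319),(239,88),.034),"disc":((590,324),(241,109),.01),
"j1":((6,277),(691,320),.085),"j2":((51,265),(663,352),.085),"j3":((66,308),(613,330),.085),"j4":((18,322),(640,300),.085)}
for k,(a,b,z) in P.items():
    a=f(a);b=g(b)
    X=tri([ray(Kt,Tt,*a),ray(Ks,Ts,*b)])
    print(k,X.round(3),"top",onplane(Kt,Tt,*a,z).round(3)[:2],"scene",onplane(Ks,Ts,*b,z).round(3)[:2])
c=(138,195);print("carton",onplane(Kt,Tt,*c,.03).round(3)); 
for u in((60,100),(565,100)): print("rack/bin",onplane(Kt,Tt,*f((90 if u[0]<100 else 565,100)),.085).round(3))
E
```

```text
trNR [0.508 0.121 0.01 ] top [0.507 0.121] scene [0.512 0.124]
trFR [0.723 0.12  0.008] top [0.721 0.118] scene [0.725 0.125]
trFB [ 0.719 -0.158  0.013] top [ 0.718 -0.157] scene [ 0.721 -0.155]
trNB [ 0.505 -0.157  0.01 ] top [ 0.504 -0.156] scene [ 0.51  -0.152]
fixcap [ 0.537 -0.366  0.088] top [ 0.537 -0.366] scene [ 0.536 -0.369]
drop [0.426 0.092 0.081] top [0.426 0.091] scene [0.429 0.095]
beakrim [ 0.424 -0.065  0.08 ] top [ 0.424 -0.065] scene [ 0.424 -0.066]
beakbase [ 0.426 -0.067 -0.001] top [ 0.427 -0.068] scene [ 0.428 -0.064]
jarfoot [0.462 0.225 0.004] top [0.461 0.224] scene [0.465 0.226]
knob [ 0.44  -0.256  0.033] top [ 0.44  -0.255] scene [ 0.441 -0.255]
disc [ 0.439 -0.257  0.008] top [ 0.438 -0.256] scene [ 0.441 -0.255]
j1 [0.469 0.244 0.111] top [0.477 0.245] scene [0.44  0.239]
j2 [0.48  0.225 0.076] top [0.486 0.208] scene [0.479 0.243]
j3 [0.456 0.197 0.054] top [0.45  0.195] scene [0.486 0.208]
j4 [0.446 0.219 0.092] top [0.439 0.234] scene [0.449 0.204]
carton [0.555 0.377 0.03 ]
rack/bin [0.628 0.177 0.085]
rack/bin [ 0.622 -0.228  0.085]
```

Positions from the two views agree. The tray centre is about (.614,-.018) with yaw about -0.01. The jar is at (.463,.222) with yaw about 14.5°, so I start with the jar.

Call:
{"op": "step_arm", "data": {"targets": [[2.1, -2.7, -0.4, 0, 0, 1.8, 1], [2.1, -2.7, -0.4, 0, 0, 1.8, 1], [2.1, -2.7, -0.4, 0, 0, 1.8, 1], [2.1, -2.7, -0.4, 0, 0, 1.8, 1], [2.1, -2.7, -0.4, 0, 0, 1.8, 1]], "force": 25}}

```text
time: 0.52
position: [0.25, 0.4971, 0.2019]
tool_rot: [-0.102, -3.14, 0.001]
ft_force: [0.7, -0.5, -0.4]
grip_width: 0.996
grip_force: 0.0
```

Call:
{"op": "step_arm", "data": {"targets": [[2.1, -2.7, -0.4, 0, 0, 1.8, 1], [2.1, -2.7, -0.4, 0, 0, 1.8, 1], [2.1, -2.7, -0.4, 0, 0, 1.8, 1], [2.1, -2.7, -0.4, 0, 0, 1.8, 1], [2.1, -2.7, -0.4, 0, 0, 1.8, 1]]}}

```text
time: 0.93
position: [0.3549, 0.3621, 0.1821]
tool_rot: [0.144, -3.138, 0.0]
ft_force: [-0.0, -0.0, -0.7]
grip_width: 1.001
grip_force: 0.0
```

Call:
{"op": "step_arm", "data": {"targets": [[2.1, -2.7, 0, 0, 0, 1.8, 1], [2.1, -2.7, 0, 0, 0, 1.8, 1], [2.1, -2.5, 0, 0, 0, 1.8, 1], [2.1, -2.0, 0, 0, 0, 1.8, 1], [0, 0, 0, 0, 0, 1.8, 1]]}}

```text
time: 1.35
position: [0.4427, 0.2585, 0.1825]
tool_rot: [-0.375, 3.117, -0.004]
ft_force: [0.5, -1.1, -0.0]
grip_width: 0.998
grip_force: 0.0
```

```bash
cat >> h.py <<'E'
def pose(tx=None,ty=None,tz=None,ang=None):
    "measured pose, closing angle (deg), tilt, and moves (cm, deg) still needed"
    s=ctrl.get_state(); M=R.from_rotvec(s["tool_rot"]).as_matrix(); p=s["position"]
    a=np.degrees(np.arctan2(M[1,1],M[0,1])); tl=np.degrees(np.cross(M[:,2],[0,0,-1]))
    print("t%.2f"%s["time"],"p",p.round(4),"close",round(a,1),"fix_tilt",tl.round(2)[:2],"F",s["ft_force"].round(1),"w",round(s["grip_width"]*87,1),"gf",round(s["grip_force"],1))
    if tx is not None: print("move cm",((np.array([tx,ty,tz])-p)*100).round(2),"turn",None if ang is None else round((ang-a+90)%180-90,1))
E
python3 - <<'E'
from h import *
pose(.463,.222,.036,104.5); grab("wrist","w1")
E
```

```text
t1.35 p [0.4427 0.2585 0.1825] close 103.7 fix_tilt [0.15 0.13] F [ 0.5 -1.1 -0. ] w 86.8 gf 0.0
move cm [  2.03  -3.65 -14.65] turn 0.8
```

View pics/w1.png

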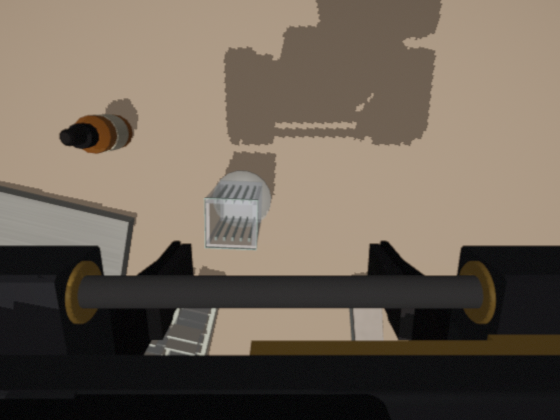

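The wrist view shows the jar mouth with corners at about (206,197), (262,200), (258,249) and (206,248). Its sides are aligned with the fingers. The dropper is at (95,133). I'll check the mouth centre by ray.

```bash
python3 - <<'E'
from h import *
im,d,K,T=load("w1")
c=[(206,197),(262,200),(258,249),(206,248)]
Q=np.array([onplane(K,T,*p,.085)[:2] for p in c]); print(Q.round(3),Q.mean(0).round(4))
e=[Q[1]-Q[0],Q[2]-Q[3],Q[2]-Q[1],Q[3]-Q[0]]; print([round(np.degrees(np.arctan2(v[1],v[0]))%90,1) for v in e],[np.linalg.norm(v).round(3) for v in e])
# height check: wrist ray vs top-camera rays of the mouth centre
_,_,Kt,Tt=load("top");f=lambda p:(180+(p[0]+.5)/3.1-.5,130+(p[1]+.5)/3.1-.5)
print(tri([ray(K,T,*np.mean(c,0)),ray(Kt,Tt,*f((35,293)))]).round(4))
E
```

```text
[[0.447 0.202]
 [0.439 0.243]
 [0.478 0.249]
 [0.487 0.209]] [0.4628 0.226 ]
[np.float64(10.6), np.float64(12.6), np.float64(8.4), np.float64(10.5)] [np.float64(0.042), np.float64(0.041), np.float64(0.04), np.float64(0.041)]
[0.4663 0.2242 0.0704]
```

Call:
{"op": "step_arm", "data": {"targets": [[1.0, -1.75, 0, 0, 0, -1.5, 1], [1.0, -1.75, 0, 0, 0, 0, 1], [0, 0, -2, 0, 0, 0, 1], [0, 0, -3, 0, 0, 0, 1], [0, 0, -3, 0, 0, 0, 1]]}}

```text
time: 1.82
position: [0.4587, 0.2304, 0.1024]
tool_rot: [-0.346, 3.12, 0.003]
ft_force: [-0.1, 0.0, -1.0]
grip_width: 1.003
grip_force: 0.0
```

Call:
{"op": "step_arm", "data": {"targets": [[0, 0, -3, 0, 0, 0, 1], [0, 0, -2.5, 0, 0, 0, 1], [0, 0, -1.2, 0, 0, 0, 1], [0, 0, 0, 0, 0, 0, 0.7], [0, 0, 0, 0, 0, 0, 0.3]]}}

```text
time: 2.23
position: [0.4574, 0.2299, 0.0351]
tool_rot: [0.347, -3.121, 0.001]
ft_force: [-0.2, 1.0, 0.8]
grip_width: 0.92
grip_force: 0.0
```

Call:
{"op": "step_arm", "data": {"targets": [[0, 0, 0, 0, 0, 0, 0.3], [0, 0, 0, 0, 0, 0, 0.3], [0, 0, 0, 0, 0, 0, 0.3], [0, 0, 0, 0, 0, 0, 0.3], [0, 0, 0, 0, 0, 0, 0.3]]}}

```text
time: 2.65
position: [0.4592, 0.2294, 0.0364]
tool_rot: [-0.346, 3.121, -0.0]
ft_force: [0.6, -3.7, 2.8]
grip_width: 0.552
grip_force: 1.3
```

```bash
python3 - <<'E'
from h import *
pose(.463,.2235,.036,102)
E
```

```text
t2.65 p [0.4592 0.2294 0.0364] close 102.7 fix_tilt [0.  0.1] F [ 0.6 -3.7  2.8] w 48.1 gf 1.3
move cm [ 0.38 -0.59 -0.04] turn -0.7
```

Call:
{"op": "step_arm", "data": {"targets": [[0, 0, 0, 0, 0, 0, 0.3], [0, 0, 0, 0, 0, 0, 0.3], [0, 0, 0, 0, 0, 0, 0.3], [0, 0, 0, 0, 0, 0, 0.3], [0, 0, 0, 0, 0, 0, 0.3]]}}

```text
time: 3.07
position: [0.4591, 0.2291, 0.0362]
tool_rot: [-0.346, 3.121, -0.001]
ft_force: [1.1, -4.4, 7.0]
grip_width: 0.458
grip_force: 25.0
```

```bash
python3 - <<'E'
from h import *
pose(.463,.2235,.036,102)
E
```

```text
t3.07 p [0.4591 0.2291 0.0362] close 102.6 fix_tilt [0.02 0.07] F [ 1.1 -4.4  7. ] w 39.9 gf 25.0
move cm [ 0.39 -0.56 -0.02] turn -0.6
```

Call:
{"op": "step_arm", "data": {"targets": [[0, 0, 0.8, 0, 0, 0, 0.3], [0, 0, 2.2, 0, 0, 0, 0.3], [0, 0, 3, 0, 0, 0, 0.3], [0, 0, 3, 0, 0, 0, 0.3], [0.5, -0.8, 2, 0, 0, 0, 0.3]]}}

```text
time: 3.48
position: [0.4621, 0.2249, 0.1479]
tool_rot: [-0.353, 3.121, 0.005]
ft_force: [-0.1, 0.5, -2.5]
grip_width: 0.458
grip_force: 25.0
```

Call:
{"op": "step_arm", "data": {"targets": [[1.2, -2.0, 0, 0, 0, 0, 0.3], [1.7, -2.8, 0, 0, 0, 0, 0.3], [1.7, -2.8, 0, 0, 0, 0, 0.3], [1.7, -2.8, 0, 0, 0, 0, 0.3], [1.7, -2.8, 0, 0, 0, 0, 0.3]]}}

```text
time: 3.9
position: [0.543, 0.0898, 0.1454]
tool_rot: [0.349, -3.121, -0.003]
ft_force: [0.2, -0.7, -2.6]
grip_width: 0.461
grip_force: 25.0
```

Call:
{"op": "step_arm", "data": {"targets": [[1.7, -2.8, 0, 0, 0, 0, 0.3], [1.7, -2.8, 0, 0, 0, 0, 0.3], [1.7, -2.8, 0, 0, 0, 0, 0.3], [1.2, -2.0, 0, 0, 0, 0, 0.3], [0, 0, 0, 0, 0, 0, 0.3]]}}

```text
time: 4.32
position: [0.6075, -0.0201, 0.1452]
tool_rot: [-0.336, 3.123, -0.005]
ft_force: [-0.4, -1.4, -1.6]
grip_width: 0.452
grip_force: 25.0
```

```bash
python3 - <<'E'
from h import *
pose(.6115,-.0185,.0395)
E
```

```text
t4.32 p [ 0.6075 -0.0201  0.1452] close 102.3 fix_tilt [0.19 0.03] F [-0.4 -1.4 -1.6] w 39.3 gf 25.0
move cm [  0.4    0.16 -10.57] turn None
```

Call:
{"op": "step_arm", "data": {"targets": [[0.4, 0.1, -1.5, 0, 0, 0, 0.3], [0, 0, -3, 0, 0, 0, 0.3], [0, 0, -3, 0, 0, 0, 0.3], [0, 0, -1.8, 0, 0, 0, 0.3], [0, 0, -0.6, 0, 0, 0, 0.3]]}}

```text
time: 4.73
position: [0.6067, -0.0113, 0.0423]
tool_rot: [0.348, -3.115, -0.003]
ft_force: [-0.1, 0.8, -2.7]
grip_width: 0.461
grip_force: 25.0
```

Call:
{"op": "step_arm", "data": {"targets": [[0, 0, -0.2, 0, 0, 0, 0.3], [0, 0, -0.1, 0, 0, 0, 0.3], [0, 0, -0.1, 0, 0, 0, 0.3], [0, 0, -0.1, 0, 0, 0, 0.3], [0, 0, 0, 0, 0, 0, 0.3]]}}

```text
time: 5.15
position: [0.6111, -0.013, 0.0427]
tool_rot: [-0.347, 3.12, 0.001]
ft_force: [-0.1, 0.6, -2.2]
grip_width: 0.465
grip_force: 25.0
```

```bash
python3 - <<'E'
from h import *
pose(.6115,-.0185,.0395)
E
```

```text
t5.15 p [ 0.6111 -0.013   0.0427] close 102.7 fix_tilt [-0.03  0.11] F [-0.1  0.6 -2.2] w 40.4 gf 25.0
move cm [ 0.04 -0.55 -0.32] turn None
```

Call:
{"op": "step_arm", "data": {"targets": [[0, -0.5, 0, 0, 0, 0, 0.3], [0, 0, -0.1, 0, 0, 0, 0.3], [0, 0, -0.1, 0, 0, 0, 0.3], [0, 0, 0, 0, 0, 0, 0.3], [0, 0, 0, 0, 0, 0, 0.3]]}}

```text
time: 5.57
position: [0.6102, -0.0182, 0.0395]
tool_rot: [0.347, -3.122, -0.0]
ft_force: [0.4, 1.2, -2.5]
grip_width: 0.457
grip_force: 25.0
```

Call:
{"op": "step_arm", "data": {"targets": [[0, 0, -0.1, 0, 0, 0, 0.3], [0, 0, 0, 0, 0, 0, 0.3], [0, 0, 0, 0, 0, 0, 0.3], [0, 0, 0, 0, 0, 0, 0.3], [0, 0, 0, 0, 0, 0, 0.3]]}}

```text
time: 5.98
position: [0.6103, -0.0181, 0.0393]
tool_rot: [-0.347, 3.122, 0.001]
ft_force: [-2.9, -0.2, 6.2]
grip_width: 0.455
grip_force: 25.0
```

```bash
python3 - <<'E'
from h import *
pose(.6115,-.0185,.0395)
E
```

```text
t5.98 p [ 0.6103 -0.0181  0.0393] close 102.7 fix_tilt [-0.03  0.01] F [-2.9 -0.2  6.2] w 39.6 gf 25.0
move cm [ 0.12 -0.04  0.02] turn None
```

Call:
{"op": "step_arm", "data": {"targets": [[0, 0, 0, 0, 0, 0, 0.7], [0, 0, 0, 0, 0, 0, 0.9], [0, 0, 0, 0, 0, 0, 1], [0, 0, 0, 0, 0, 0, 1], [0, 0, 0, 0, 0, 0, 1]]}}

```text
time: 6.4
position: [0.6103, -0.0182, 0.0384]
tool_rot: [-0.347, 3.122, -0.0]
ft_force: [-0.1, 0.6, 0.2]
grip_width: 0.752
grip_force: 0.0
```

Call:
{"op": "step_arm", "data": {"targets": [[0, 0, 0, 0, 0, 0, 1], [0, 0, 1, 0, 0, 0, 1], [0, 0, 3, 0, 0, 0, 1], [0, 0, 4, 0, 0, 0, 1], [0, 0, 4, 0, 0, 0, 1]]}}

```text
time: 6.82
position: [0.6094, -0.0184, 0.1598]
tool_rot: [0.346, -3.121, 0.0]
ft_force: [1.0, -0.2, 1.2]
grip_width: 0.99
grip_force: 0.0
```

Call:
{"op": "step_arm", "data": {"targets": [[-0.4, -2, 0, 0, 0, 4, 1], [-0.7, -3.5, 0, 0, 0, 4, 1], [-0.7, -3.5, 0, 0, 0, 4, 1], [-0.7, -3.5, 0, 0, 0, 4, 1], [-0.7, -3.5, 0, 0, 0, 4, 1]]}}

```text
time: 7.23
position: [0.578, -0.1797, 0.1597]
tool_rot: [-0.889, 3.012, -0.001]
ft_force: [0.8, -0.4, 0.1]
grip_width: 1.001
grip_force: 0.0
```

Call:
{"op": "step_arm", "data": {"targets": [[-0.7, -3.5, 0, 0, 0, 4, 1], [-0.7, -3.5, 0, 0, 0, 4, 1], [-0.7, -3.5, 0, 0, 0, 4, 1], [-0.7, -3.5, 0, 0, 0, 4, 1], [-0.4, -2, 0, 0, 0, 4, 1]]}}

```text
time: 7.65
position: [0.5583, -0.2624, 0.1477]
tool_rot: [1.146, -2.9, -0.015]
ft_force: [0.3, 0.8, -2.0]
grip_width: 1.0
grip_force: 0.0
```

Call:
{"op": "step_arm", "data": {"targets": [[-0.4, -2, 0, 0, 0, 4, 1], [-0.2, -0.5, 0, 0, 0, 3, 1], [0, 0, 0, 0, 0, 0, 1], [0, 0, 0, 0, 0, 0, 1], [0, 0, 0, 0, 0, 0, 1]]}}

```text
time: 8.07
position: [0.5535, -0.2744, 0.1432]
tool_rot: [1.25, -2.847, -0.021]
ft_force: [0.2, 0.8, -0.1]
grip_width: 0.997
grip_force: 0.0
```

```bash
python3 - <<'E'
from h import *
pose(.537,-.366,.032,150); grab("wrist","w2"); grab("top","top2")
E
```

```text
t8.07 p [ 0.5535 -0.2744  0.1432] close 137.4 fix_tilt [ 0.02 -2.01] F [ 0.2  0.8 -0.1] w 86.7 gf 0.0
move cm [ -1.65  -9.16 -11.12] turn 12.6
```

View pics/w2.png

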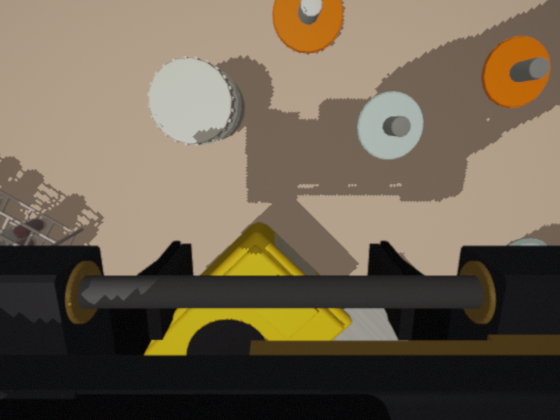

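Closing angle 150° runs past joint 7's limit, so the wrist stopped with about 2° of tilt. The wrist view shows the fixative cap at (192,100), the clear cover at (390,125) and orange ones at (308,15) and (516,72). I'll unwind the wrist to the equivalent -20° grasp.

Call:
{"op": "step_arm", "data": {"targets": [[0, 0, 0.5, 0, -2, -5, 1], [0, 0, 0.5, 0, 0, -7, 1], [0, 0, 0.5, 0, 0, -7, 1], [0, 0, 0, 0, 0, -7, 1], [0, 0, 0, 0, 0, -7, 1]]}}

```text
time: 8.58
position: [0.555, -0.2719, 0.1588]
tool_rot: [-0.393, 3.115, -0.001]
ft_force: [0.5, 0.0, 0.6]
grip_width: 1.001
grip_force: 0.0
```

Call:
{"op": "step_arm", "data": {"targets": [[0, 0, 0, 0, 0, -7, 1], [0, 0, 0, 0, 0, -7, 1], [0, 0, 0, 0, 0, -7, 1], [0, 0, 0, 0, 0, -7, 1], [0, 0, 0, 0, 0, -7, 1]]}}

```text
time: 9.0
position: [0.5549, -0.2717, 0.1584]
tool_rot: [0.562, 3.089, -0.001]
ft_force: [-0.3, -0.5, -0.3]
grip_width: 0.994
grip_force: 0.0
```

Call:
{"op": "step_arm", "data": {"targets": [[-0.2, -1, 0, 0, 0, -7, 1], [-0.2, -1, 0, 0, 0, -7, 1], [-0.2, -1, 0, 0, 0, -7, 1], [-0.2, -1, 0, 0, 0, -7, 1], [-0.2, -1, 0, 0, 0, -7, 1]]}}

```text
time: 9.42
position: [0.545, -0.3222, 0.1586]
tool_rot: [1.464, 2.777, -0.002]
ft_force: [-0.1, -0.2, 0.3]
grip_width: 1.002
grip_force: 0.0
```

Call:
{"op": "step_arm", "data": {"targets": [[-0.2, -1, 0, 0, 0, -7, 1], [-0.2, -1, 0, 0, 0, -7, 1], [-0.2, -1, 0, 0, 0, -7, 1], [-0.2, -0.6, 0, 0, 0, -7, 1], [0, 0, 0, 0, 0, -7, 1]]}}

```text
time: 9.83
position: [0.5362, -0.36, 0.1585]
tool_rot: [2.234, 2.205, -0.005]
ft_force: [-0.0, -0.6, -0.1]
grip_width: 0.995
grip_force: 0.0
```

```bash
python3 - <<'E'
from h import *
im,d,K,T=load("w2")
print("cap",onplane(K,T,192,100,.086).round(3),"orange",onplane(K,T,308,18,.01).round(3),onplane(K,T,516,72,.01).round(3),"cover",onplane(K,T,390,125,.01).round(3))
_,_,Kt,Tt=load("top"); print(tri([ray(K,T,192,100),ray(Kt,Tt,180+735/3.1,130+194/3.1)]).round(3))
pose(.537,-.366,.032,160); print(ctrl.get_state()["joint_positions"].round(2))
E
```

```text
cap [ 0.537 -0.367  0.086] orange [ 0.438 -0.363  0.01 ] [ 0.341 -0.222  0.01 ] cover [ 0.442 -0.258  0.01 ]
[ 0.537 -0.368  0.082]
t9.83 p [ 0.5362 -0.36    0.1585] close -0.7 fix_tilt [0.25 0.01] F [-0.  -0.6 -0.1] w 86.6 gf 0.0
move cm [  0.08  -0.6  -12.65] turn -19.3
[ 0.61  0.35 -0.07  1.55  0.03  1.25  0.51]
```

Call:
{"op": "step_arm", "data": {"targets": [[0.05, -0.3, 0, 0, 0, -7, 1], [0.05, -0.4, 0, 0, 0, -7, 1], [0, 0, -2, 0, 0, 0, 1], [0, 0, -3, 0, 0, 0, 1], [0, 0, -3, 0, 0, 0, 1]]}}

```text
time: 10.25
position: [0.5392, -0.3656, 0.0791]
tool_rot: [2.475, 1.925, -0.002]
ft_force: [0.9, 0.5, -1.0]
grip_width: 1.001
grip_force: 0.0
```

Call:
{"op": "step_arm", "data": {"targets": [[0, 0, -2.7, 0, 0, 0, 1], [0, 0, -1.6, 0, 0, 0, 1], [0, 0, -0.3, 0, 0, 0, 1], [0, 0, 0, 0, 0, 0, 0.45], [0, 0, 0, 0, 0, 0, 0.45]]}}

```text
time: 10.67
position: [0.5385, -0.366, 0.0336]
tool_rot: [2.477, 1.925, -0.001]
ft_force: [0.3, 0.1, 0.1]
grip_width: 0.92
grip_force: 0.0
```

Call:
{"op": "step_arm", "data": {"targets": [[0, 0, 0, 0, 0, 0, 0.45], [0, 0, 0, 0, 0, 0, 0.45], [0, 0, 0, 0, 0, 0, 0.45], [0, 0, 0, 0, 0, 0, 0.45], [0, 0, 0, 0, 0, 0, 0.45]]}}

```text
time: 11.08
position: [0.538, -0.367, 0.0333]
tool_rot: [2.479, 1.923, 0.001]
ft_force: [1.8, -0.6, 3.7]
grip_width: 0.615
grip_force: 25.0
```

```bash
python3 - <<'E'
from h import *
pose(.537,-.367,.032,165)
E
```

```text
t11.08 p [ 0.538  -0.367   0.0333] close -14.4 fix_tilt [0.17 0.17] F [ 1.8 -0.6  3.7] w 53.5 gf 25.0
move cm [-0.1   0.   -0.13] turn -0.6
```

Call:
{"op": "step_arm", "data": {"targets": [[0, 0, 0.8, 0, 0, 0, 0.45], [0, 0, 2.2, 0, 0, 0, 0.45], [0, 0, 3, 0, 0, 0, 0.45], [0, 0, 3, 0, 0, 0, 0.45], [0, 0, 3, 0, 0, 0, 0.45]]}}

```text
time: 11.5
position: [0.536, -0.3661, 0.1529]
tool_rot: [-2.482, -1.925, 0.002]
ft_force: [0.4, -0.3, -1.8]
grip_width: 0.614
grip_force: 25.0
```

Call:
{"op": "step_arm", "data": {"targets": [[0.4, 1.5, 0, 0, 0, 2, 0.45], [0.8, 2.8, 0, 0, 0, 2, 0.45], [0.8, 2.8, 0, 0, 0, 2, 0.45], [0.8, 2.8, 0, 0, 0, 2, 0.45], [0.8, 2.8, 0, 0, 0, 2, 0.45]]}}

```text
time: 11.92
position: [0.5724, -0.2378, 0.1516]
tool_rot: [2.303, 2.136, -0.002]
ft_force: [0.1, 0.4, -1.8]
grip_width: 0.61
grip_force: 25.0
```

Call:
{"op": "step_arm", "data": {"targets": [[0.8, 2.8, 0, 0, 0, 2, 0.45], [0.8, 2.8, 0, 0, 0, 2, 0.45], [0.8, 2.8, 0, 0, 0, 0, 0.45], [0.8, 2.8, 0, 0, 0, 0, 0.45], [0.4, 1.4, 0, 0, 0, 0, 0.45]]}}

```text
time: 12.33
position: [0.6092, -0.1078, 0.1517]
tool_rot: [-2.223, -2.219, -0.002]
ft_force: [0.3, 1.0, -2.1]
grip_width: 0.614
grip_force: 25.0
```

Call:
{"op": "step_arm", "data": {"targets": [[0, 0, 0, 0, 0, 0, 0.45], [0, 0, 0, 0, 0, 0, 0.45], [0, 0, 0, 0, 0, 0, 0.45], [0, 0, 0, 0, 0, 0, 0.45], [0, 0, 0, 0, 0, 0, 0.45]]}}

```text
time: 12.75
position: [0.6085, -0.1153, 0.152]
tool_rot: [2.231, 2.209, -0.002]
ft_force: [0.3, -0.6, -1.7]
grip_width: 0.611
grip_force: 25.0
```

```bash
python3 - <<'E'
from h import *
pose(.613,-.104,.0363,0)
E
```

```text
t12.75 p [ 0.6085 -0.1153  0.152 ] close -0.6 fix_tilt [0.13 0.02] F [ 0.3 -0.6 -1.7] w 53.1 gf 25.0
move cm [  0.45   1.13 -11.57] turn 0.6
```

```bash
python3 - <<'E'
from h import *
im=load("top2")[0]
a=cv2.resize(im[130:285,180:435],None,fx=3.1,fy=3.1,interpolation=cv2.INTER_CUBIC)
cv2.imwrite("pics/top2c.png",np.clip(a.astype(float)*1.4,0,255).astype(np.uint8)[:,:,::-1])
E
```

```text
(no output)
```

View pics/top2c.png

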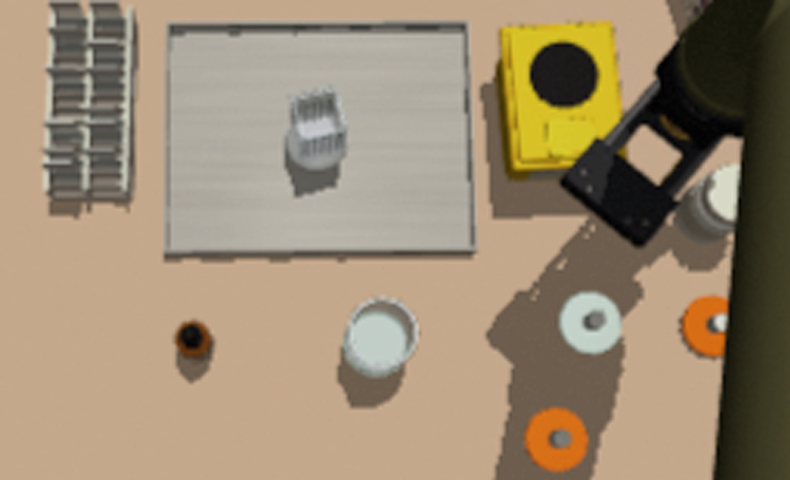

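Top view: the jar stands upright in the tray with its foot centre near (316,138) and mouth near (317,113). Next I place the fixative jar.

```bash
python3 - <<'E'
from h import *
_,_,K,T=load("top2");f=lambda p:(180+(p[0]+.5)/3.1-.5,130+(p[1]+.5)/3.1-.5)
print(onplane(K,T,*f((316.5,138)),.013).round(4),onplane(K,T,*f((317.5,112)),.088).round(4))
E
```

```text
[ 0.6119 -0.0168  0.013 ] [ 0.6133 -0.0159  0.088 ]
```

Call:
{"op": "step_arm", "data": {"targets": [[0.4, 1.0, 0, 0, 0, 0.6, 0.45], [0, 0, -2, 0, 0, 0, 0.45], [0, 0, -3, 0, 0, 0, 0.45], [0, 0, -3, 0, 0, 0, 0.45], [0, 0, -2, 0, 0, 0, 0.45]]}}

```text
time: 13.17
position: [0.6118, -0.1028, 0.0494]
tool_rot: [-2.217, -2.225, 0.003]
ft_force: [-0.9, -0.5, -2.5]
grip_width: 0.613
grip_force: 25.0
```

Call:
{"op": "step_arm", "data": {"targets": [[0, 0, -0.6, 0, 0, 0, 0.45], [0, 0, 0, 0, 0, 0, 0.45], [0, 0, 0, 0, 0, 0, 0.45], [0, 0, 0, 0, 0, 0, 0.45], [0, 0, 0, 0, 0, 0, 0.45]]}}

```text
time: 13.58
position: [0.6146, -0.1035, 0.0482]
tool_rot: [2.214, 2.222, 0.003]
ft_force: [-0.1, 0.9, -1.6]
grip_width: 0.611
grip_force: 25.0
```

```bash
python3 - <<'E'
from h import *
pose(.613,-.104,.0363,0)
E
```

```text
t13.58 p [ 0.6146 -0.1035  0.0482] close 0.2 fix_tilt [0.12 0.26] F [-0.1  0.9 -1.6] w 53.1 gf 25.0
move cm [-0.16 -0.05 -1.19] turn -0.2
```

Call:
{"op": "step_arm", "data": {"targets": [[0, 0, -0.6, 0, 0, 0, 0.45], [0, 0, -0.3, 0, 0, 0, 0.45], [0, 0, -0.2, 0, 0, 0, 0.45], [0, 0, -0.1, 0, 0, 0, 0.45], [0, 0, 0, 0, 0, 0, 0.45]]}}

```text
time: 14.0
position: [0.6131, -0.1035, 0.0362]
tool_rot: [2.216, 2.224, -0.001]
ft_force: [-4.8, -0.2, 9.2]
grip_width: 0.611
grip_force: 25.0
```

Call:
{"op": "step_arm", "data": {"targets": [[0, 0, 0, 0, 0, 0, 0.45], [0, 0, 0, 0, 0, 0, 0.45], [0, 0, 0, 0, 0, 0, 0.45], [0, 0, 0, 0, 0, 0, 0.45], [0, 0, 0, 0, 0, 0, 0.45]]}}

```text
time: 14.42
position: [0.6132, -0.1035, 0.0362]
tool_rot: [2.216, 2.224, -0.001]
ft_force: [-4.9, 0.8, 10.2]
grip_width: 0.615
grip_force: 25.0
```

```bash
python3 - <<'E'
from h import *
pose(.613,-.104,.0363,0)
E
```

```text
t14.42 p [ 0.6132 -0.1035  0.0362] close 0.2 fix_tilt [0.11 0.07] F [-4.9  0.8 10.2] w 53.5 gf 25.0
move cm [-0.02 -0.05  0.01] turn -0.2
```

Call:
{"op": "step_arm", "data": {"targets": [[0, 0, 0, 0, 0, 0, 0.7], [0, 0, 0, 0, 0, 0, 0.9], [0, 0, 0, 0, 0, 0, 1], [0, 0, 0, 0, 0, 0, 1], [0, 0, 0, 0, 0, 0, 1]]}}

```text
time: 14.83
position: [0.613, -0.1034, 0.0339]
tool_rot: [2.216, 2.224, -0.001]
ft_force: [-0.2, -0.3, -0.2]
grip_width: 0.902
grip_force: 0.0
```

Call:
{"op": "step_arm", "data": {"targets": [[0, 0, 0, 0, 0, 0, 1], [0, 0, 1, 0, 0, 0, 1], [0, 0, 3, 0, 0, 0, 1], [0, 0, 4, 0, 0, 0, 1], [0, 0, 4, 0, 0, 0, 1]]}}

```text
time: 15.25
position: [0.6121, -0.1032, 0.1552]
tool_rot: [-2.217, -2.225, 0.003]
ft_force: [1.4, 0.0, 0.4]
grip_width: 0.997
grip_force: 0.0
```

Call:
{"op": "step_arm", "data": {"targets": [[-1.7, 0.4, 0, 0, 0, 0, 1], [-3.2, 0.6, 0, 0, 0, 0, 1], [-3.2, 0.6, 0, 0, 0, 0, 1], [-3.2, 0.6, 0, 0, 0, 0, 1], [-3.2, 0.6, 0, 0, 0, 0, 1]]}}

```text
time: 15.67
position: [0.4667, -0.0751, 0.1547]
tool_rot: [2.216, 2.224, -0.0]
ft_force: [-0.1, 1.7, 0.8]
grip_width: 0.999
grip_force: 0.0
```

Call:
{"op": "step_arm", "data": {"targets": [[-2.8, 0.6, 0, 0, 0, 0, 1], [-1.4, 0.3, 0, 0, 0, 0, 1], [0, 0, 0, 0, 0, 0, 1], [0, 0, 0, 0, 0, 0, 1], [0, 0, 0, 0, 0, 0, 1]]}}

```text
time: 16.08
position: [0.4273, -0.0666, 0.155]
tool_rot: [2.215, 2.223, 0.001]
ft_force: [0.6, -0.9, 0.5]
grip_width: 0.999
grip_force: 0.0
```

```bash
python3 - <<'E'
from h import *
pose(.425,-.066,.032,0)
E
```

```text
t16.08 p [ 0.4273 -0.0666  0.155 ] close 0.2 fix_tilt [0.11 0.18] F [ 0.6 -0.9  0.5] w 86.9 gf 0.0
move cm [ -0.23   0.06 -12.3 ] turn -0.2
```

Call:
{"op": "step_arm", "data": {"targets": [[-0.2, 0, -2, 0, 0, 0, 1], [0, 0, -3, 0, 0, 0, 1], [0, 0, -3, 0, 0, 0, 1], [0, 0, -2.6, 0, 0, 0, 1], [0, 0, -1.4, 0, 0, 0, 1]], "force": 18}}

```text
time: 16.5
position: [0.4232, -0.0662, 0.0312]
tool_rot: [-2.216, -2.224, 0.003]
ft_force: [-0.7, -0.3, 1.3]
grip_width: 0.997
grip_force: 0.0
```

Call:
{"op": "step_arm", "data": {"targets": [[0, 0, 0, 0, 0, 0, 0.5], [0, 0, 0, 0, 0, 0, 0.5], [0, 0, 0, 0, 0, 0, 0.5], [0, 0, 0, 0, 0, 0, 0.5], [0, 0, 0, 0, 0, 0, 0.5]]}}

```text
time: 16.92
position: [0.4254, -0.0666, 0.0354]
tool_rot: [2.215, 2.223, 0.002]
ft_force: [-0.5, -0.2, 0.2]
grip_width: 0.709
grip_force: 0.0
```

Call:
{"op": "step_arm", "data": {"targets": [[0, 0, 0, 0, 0, 0, 0.5], [0, 0, 0, 0, 0, 0, 0.5], [0, 0, 0, 0, 0, 0, 0.5], [0, 0, 0, 0, 0, 0, 0.5], [0, 0, 0, 0, 0, 0, 0.5]]}}

```text
time: 17.33
position: [0.4253, -0.0667, 0.0353]
tool_rot: [2.215, 2.222, 0.002]
ft_force: [1.7, -0.8, 5.9]
grip_width: 0.652
grip_force: 18.0
```

```bash
python3 - <<'E'
from h import *
pose(.425,-.066,.032,0)
E
```

```text
t17.33 p [ 0.4253 -0.0667  0.0353] close 0.2 fix_tilt [0.12 0.21] F [ 1.7 -0.8  5.9] w 56.7 gf 18.0
move cm [-0.03  0.07 -0.33] turn -0.2
```

Call:
{"op": "step_arm", "data": {"targets": [[0, 0, 0.8, 0, 0, 0, 0.5], [0, 0, 2.2, 0, 0, 0, 0.5], [0, 0, 3, 0, 0, 0, 0.5], [0, 0, 3, 0, 0, 0, 0.5], [0, 0, 2, 0, 0, 0, 0.5]]}}

```text
time: 17.75
position: [0.4242, -0.0664, 0.1467]
tool_rot: [2.215, 2.223, 0.001]
ft_force: [0.4, -0.3, -0.8]
grip_width: 0.652
grip_force: 18.0
```

Call:
{"op": "step_arm", "data": {"targets": [[1.2, 0.9, 0, 0, 0, 0, 0.5], [2.2, 1.6, 0, 0, 0, 0, 0.5], [2.4, 1.8, 0, 0, 0, 0, 0.5], [2.4, 1.8, 0, 0, 0, 0, 0.5], [2.4, 1.8, 0, 0, 0, 0, 0.5]]}}

```text
time: 18.17
position: [0.5302, 0.0132, 0.1441]
tool_rot: [2.217, 2.224, -0.002]
ft_force: [-0.1, 0.5, -0.4]
grip_width: 0.654
grip_force: 18.0
```

Call:
{"op": "step_arm", "data": {"targets": [[2.4, 1.8, 0, 0, 0, 0, 0.5], [2.4, 1.8, 0, 0, 0, 0, 0.5], [2.2, 1.5, 0, 0, 0, 0, 0.5], [1.2, 0.8, 0, 0, 0, 0, 0.5], [0, 0, 0, 0, 0, 0, 0.5]]}}

```text
time: 18.58
position: [0.613, 0.0746, 0.1434]
tool_rot: [-2.214, -2.229, -0.001]
ft_force: [-0.2, -0.1, -0.4]
grip_width: 0.657
grip_force: 18.0
```

Call:
{"op": "step_arm", "data": {"targets": [[0, 0, 0, 0, 0, 0, 0.5], [0, 0, 0, 0, 0, 0, 0.5], [0, 0, 0, 0, 0, 0, 0.5], [0, 0, 0, 0, 0, 0, 0.5], [0, 0, 0, 0, 0, 0, 0.5]]}}

```text
time: 19.0
position: [0.6116, 0.0707, 0.1444]
tool_rot: [2.217, 2.223, -0.001]
ft_force: [-0.3, -0.4, -1.1]
grip_width: 0.655
grip_force: 18.0
```

```bash
python3 - <<'E'
from h import *
pose(.6135,.0715,.0383,0)
E
```

```text
t19.00 p [0.6116 0.0707 0.1444] close 0.1 fix_tilt [0.12 0.06] F [-0.3 -0.4 -1.1] w 57.0 gf 18.0
move cm [  0.19   0.08 -10.61] turn -0.1
```

Call:
{"op": "step_arm", "data": {"targets": [[0.2, 0.1, -2, 0, 0, 0, 0.5], [0, 0, -3, 0, 0, 0, 0.5], [0, 0, -2.7, 0, 0, 0, 0.5], [0, 0, -1.3, 0, 0, 0, 0.5], [0, 0, -0.4, 0, 0, 0, 0.5]]}}

```text
time: 19.42
position: [0.6117, 0.0718, 0.0474]
tool_rot: [-2.217, -2.224, 0.007]
ft_force: [-0.0, -0.3, -1.3]
grip_width: 0.653
grip_force: 18.0
```

Call:
{"op": "step_arm", "data": {"targets": [[0, 0, 0, 0, 0, 0, 0.5], [0, 0, 0, 0, 0, 0, 0.5], [0, 0, 0, 0, 0, 0, 0.5], [0, 0, 0, 0, 0, 0, 0.5], [0, 0, 0, 0, 0, 0, 0.5]]}}

```text
time: 19.83
position: [0.6149, 0.0727, 0.0515]
tool_rot: [2.215, 2.223, 0.002]
ft_force: [-0.1, 0.5, -0.8]
grip_width: 0.651
grip_force: 18.0
```

```bash
python3 - <<'E'
from h import *
pose(.6135,.0715,.0383,0)
E
```

```text
t19.83 p [0.6149 0.0727 0.0515] close 0.2 fix_tilt [0.08 0.18] F [-0.1  0.5 -0.8] w 56.7 gf 18.0
move cm [-0.14 -0.12 -1.32] turn -0.2
```

Call:
{"op": "step_arm", "data": {"targets": [[0, 0, -0.6, 0, 0, 0, 0.5], [0, 0, -0.3, 0, 0, 0, 0.5], [0, 0, -0.2, 0, 0, 0, 0.5], [0, 0, -0.1, 0, 0, 0, 0.5], [0, 0, -0.1, 0, 0, 0, 0.5]]}}

```text
time: 20.25
position: [0.6136, 0.0725, 0.0383]
tool_rot: [2.217, 2.224, -0.003]
ft_force: [-6.5, -1.7, 14.3]
grip_width: 0.657
grip_force: 18.0
```

Call:
{"op": "step_arm", "data": {"targets": [[0, 0, 0, 0, 0, 0, 0.5], [0, 0, 0, 0, 0, 0, 0.5], [0, 0, 0, 0, 0, 0, 0.5], [0, 0, 0, 0, 0, 0, 0.5], [0, 0, 0, 0, 0, 0, 0.5]]}}

```text
time: 20.67
position: [0.6136, 0.0725, 0.0383]
tool_rot: [2.217, 2.224, -0.003]
ft_force: [-4.1, -1.3, 8.3]
grip_width: 0.652
grip_force: 18.0
```

```bash
python3 - <<'E'
from h import *
pose(.6135,.0715,.0383,0)
E
```

```text
t20.67 p [0.6136 0.0725 0.0383] close 0.2 fix_tilt [ 0.13 -0.  ] F [-4.1 -1.3  8.3] w 56.7 gf 18.0
move cm [-0.01 -0.1  -0.  ] turn -0.2
```

Call:
{"op": "step_arm", "data": {"targets": [[0, 0, 0, 0, 0, 0, 0.7], [0, 0, 0, 0, 0, 0, 0.9], [0, 0, 0, 0, 0, 0, 1], [0, 0, 0, 0, 0, 0, 1], [0, 0, 0, 0, 0, 0, 1]]}}

```text
time: 21.08
position: [0.614, 0.0726, 0.0369]
tool_rot: [2.216, 2.224, -0.001]
ft_force: [0.3, 0.3, 1.0]
grip_width: 0.917
grip_force: 0.0
```

Call:
{"op": "step_arm", "data": {"targets": [[0, 0, 0, 0, 0, 0, 1], [0, 0, 1, 0, 0, 0, 1], [0, 0, 3, 0, 0, 0, 1], [0, 0, 4, 0, 0, 0, 1], [0, 0, 3, 0, 0, 0, 1]]}}

```text
time: 21.5
position: [0.6144, 0.0728, 0.1502]
tool_rot: [2.215, 2.224, 0.001]
ft_force: [0.7, 0.1, 0.6]
grip_width: 0.998
grip_force: 0.0
```

Call:
{"op": "step_arm", "data": {"targets": [[-1.2, 0.2, 0, 0, 0, 6, 1], [-1.4, 0.2, 0, 0, 0, 6, 1], [-1.4, 0.2, 0, 0, 0, 6, 1], [-1.4, 0.2, 0, 0, 0, 6, 1], [-1.4, 0.2, 0, 0, 0, 6, 1]]}}

```text
time: 21.92
position: [0.5455, 0.0828, 0.148]
tool_rot: [1.557, 2.725, 0.001]
ft_force: [0.3, -0.7, -0.7]
grip_width: 0.999
grip_force: 0.0
```

Call:
{"op": "step_arm", "data": {"targets": [[-1.4, 0.2, 0, 0, 0, 6, 1], [-1.4, 0.2, 0, 0, 0, 6, 1], [-1.4, 0.2, 0, 0, 0, 6, 1], [-1.4, 0.2, 0, 0, 0, 6, 1], [-1.4, 0.2, 0, 0, 0, 6, 1]]}}

```text
time: 22.33
position: [0.4755, 0.0928, 0.1479]
tool_rot: [0.799, 3.036, 0.001]
ft_force: [0.2, -0.2, 1.2]
grip_width: 1.0
grip_force: 0.0
```

Call:
{"op": "step_arm", "data": {"targets": [[-1.4, 0, 0, 0, 0, 6, 1], [-1.4, 0, 0, 0, 0, 6, 1], [-1.4, 0, 0, 0, 0, 6, 1], [-0.7, 0, 0, 0, 0, 6, 1], [0, 0, 0, 0, 0, 6, 1]]}}

```text
time: 22.75
position: [0.4257, 0.0927, 0.1478]
tool_rot: [-0.015, 3.14, -0.0]
ft_force: [0.6, 0.2, 0.0]
grip_width: 1.002
grip_force: 0.0
```

```bash
python3 - <<'E'
from h import *
pose(.426,.0925,.018,90); grab("wrist","w3"); pose(.426,.0925,.018,90)
E
```

```text
t22.75 p [0.4257 0.0927 0.1478] close 90.5 fix_tilt [0.01 0.12] F [0.6 0.2 0. ] w 87.1 gf 0.0
move cm [  0.03  -0.02 -12.98] turn -0.5
t22.80 p [0.4266 0.0926 0.148 ] close 90.8 fix_tilt [-0.    0.17] F [0.2 0.5 0.7] w 87.2 gf 0.0
move cm [-6.0e-02 -1.0e-02 -1.3e+01] turn -0.8
```

View pics/w3.png

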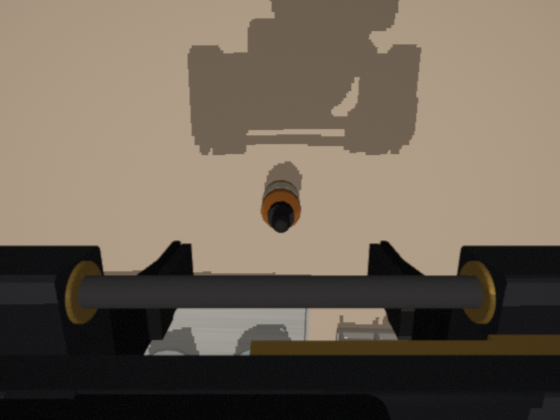

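The dropper's bulb is at (281,222), centred between the fingers (column 280). I descend and grip the straight body.

Call:
{"op": "step_arm", "data": {"targets": [[0, 0, -2, 0, 0, 0, 1], [0, 0, -3, 0, 0, 0, 1], [0, 0, -3, 0, 0, 0, 1], [0, 0, -2.6, 0, 0, 0, 1], [0, 0, -1.6, 0, 0, 0, 1]], "force": 15}}

```text
time: 23.22
position: [0.4258, 0.0924, 0.0232]
tool_rot: [0.002, -3.141, -0.001]
ft_force: [0.2, -0.5, -0.6]
grip_width: 1.0
grip_force: 0.0
```

Call:
{"op": "step_arm", "data": {"targets": [[0, 0, -0.6, 0, 0, 0, 0.6], [0, 0, 0, 0, 0, 0, 0.25], [0, 0, 0, 0, 0, 0, 0.25], [0, 0, 0, 0, 0, 0, 0.25], [0, 0, 0, 0, 0, 0, 0.25]]}}

```text
time: 23.63
position: [0.4284, 0.0927, 0.0205]
tool_rot: [-0.005, 3.137, 0.002]
ft_force: [1.1, 0.1, -0.3]
grip_width: 0.704
grip_force: 0.0
```

Call:
{"op": "step_arm", "data": {"targets": [[0, 0, 0, 0, 0, 0, 0.25], [0, 0, 0, 0, 0, 0, 0.25], [0, 0, 0, 0, 0, 0, 0.25], [0, 0, 0, 0, 0, 0, 0.25], [0, 0, 0, 0, 0, 0, 0.25]]}}

```text
time: 24.05
position: [0.4271, 0.0926, 0.0193]
tool_rot: [-0.005, 3.14, 0.002]
ft_force: [0.0, -0.9, 1.9]
grip_width: 0.364
grip_force: 15.0
```

```bash
python3 - <<'E'
from h import *
pose(.426,.0925,.018,90)
_,_,K,T=load("w3");print(onplane(K,T,281,219,.082))
E
```

```text
t24.05 p [0.4271 0.0926 0.0193] close 90.2 fix_tilt [-0.06  0.1 ] F [ 0.  -0.9  1.9] w 31.7 gf 15.0
move cm [-0.11 -0.01 -0.13] turn -0.2
[0.42380685 0.09341123 0.082     ]
```

Call:
{"op": "step_arm", "data": {"targets": [[0, 0, 0.8, 0, 0, 0, 0.25], [0, 0, 2.4, 0, 0, 0, 0.25], [0, 0, 3.3, 0, 0, 0, 0.25], [0, 0, 3.3, 0, 0, 0, 0.25], [0, 0, 3, 0, 0, 0, 0.25]]}}

```text
time: 24.47
position: [0.4268, 0.0928, 0.1493]
tool_rot: [-0.006, 3.14, 0.002]
ft_force: [0.0, -0.2, -0.5]
grip_width: 0.36
grip_force: 15.0
```

Call:
{"op": "step_arm", "data": {"targets": [[1.4, -0.6, 0, 0, 0, 0, 0.25], [2.8, -1.2, 0, 0, 0, 0, 0.25], [2.8, -1.2, 0, 0, 0, 0, 0.25], [2.8, -1.2, 0, 0, 0, 0, 0.25], [2.8, -1.2, 0, 0, 0, 0, 0.25]]}}

```text
time: 24.88
position: [0.5541, 0.0378, 0.1476]
tool_rot: [-0.005, 3.14, 0.001]
ft_force: [0.6, 0.7, -0.8]
grip_width: 0.361
grip_force: 15.0
```

Call:
{"op": "step_arm", "data": {"targets": [[2.8, -1.2, 0, 0, 0, 0, 0.25], [2.8, -1.2, 0, 0, 0, 0, 0.25], [2.8, -1.2, 0, 0, 0, 0, 0.25], [2.8, -1.2, 0, 0, 0, 0, 0.25], [1.8, -0.7, 0, 0, 0, 0, 0.25]]}}

```text
time: 25.3
position: [0.685, -0.0188, 0.1469]
tool_rot: [-0.002, 3.14, 0.0]
ft_force: [0.8, -0.6, -0.6]
grip_width: 0.36
grip_force: 15.0
```

Call:
{"op": "step_arm", "data": {"targets": [[0.4, 0, 0, 0, 0, 0, 0.25], [0, 0, 0, 0, 0, 0, 0.25], [0, 0, 0, 0, 0, 0, 0.25], [0, 0, 0, 0, 0, 0, 0.25], [0, 0, 0, 0, 0, 0, 0.25]]}}

```text
time: 25.72
position: [0.6861, -0.0154, 0.1476]
tool_rot: [-0.008, 3.14, 0.001]
ft_force: [-0.3, -0.8, -0.9]
grip_width: 0.36
grip_force: 15.0
```

```bash
python3 - <<'E'
from h import *
pose(.688,-.017,.0223,90)
E
```

```text
t25.72 p [ 0.6861 -0.0154  0.1476] close 90.3 fix_tilt [-0.05  0.08] F [-0.3 -0.8 -0.9] w 31.3 gf 15.0
move cm [  0.19  -0.16 -12.53] turn -0.3
```

Call:
{"op": "step_arm", "data": {"targets": [[0.2, -0.2, -2, 0, 0, 0, 0.25], [0, 0, -3, 0, 0, 0, 0.25], [0, 0, -3, 0, 0, 0, 0.25], [0, 0, -2.4, 0, 0, 0, 0.25], [0, 0, -1, 0, 0, 0, 0.25]]}}

```text
time: 26.13
position: [0.6857, -0.0182, 0.0294]
tool_rot: [0.007, -3.137, -0.001]
ft_force: [-0.7, -0.1, -0.6]
grip_width: 0.362
grip_force: 15.0
```

Call:
{"op": "step_arm", "data": {"targets": [[0, 0, 0, 0, 0, 0, 0.25], [0, 0, 0, 0, 0, 0, 0.25], [0, 0, 0, 0, 0, 0, 0.25], [0, 0, 0, 0, 0, 0, 0.25], [0, 0, 0, 0, 0, 0, 0.25]]}}

```text
time: 26.55
position: [0.6903, -0.0183, 0.0351]
tool_rot: [-0.005, 3.137, 0.001]
ft_force: [0.0, 0.5, -0.6]
grip_width: 0.36
grip_force: 15.0
```

```bash
python3 - <<'E'
from h import *
pose(.688,-.017,.0223,90)
E
```

```text
t26.55 p [ 0.6903 -0.0183  0.0351] close 90.2 fix_tilt [-0.05  0.27] F [ 0.   0.5 -0.6] w 31.3 gf 15.0
move cm [-0.23  0.13 -1.28] turn -0.2
```

Call:
{"op": "step_arm", "data": {"targets": [[0, 0, -0.6, 0, 0, 0, 0.25], [0, 0, -0.3, 0, 0, 0, 0.25], [0, 0, -0.2, 0, 0, 0, 0.25], [0, 0, -0.1, 0, 0, 0, 0.25], [0, 0, -0.1, 0, 0, 0, 0.25]]}}

```text
time: 26.97
position: [0.689, -0.0185, 0.0223]
tool_rot: [-0.005, 3.14, 0.0]
ft_force: [-6.8, -0.6, 16.3]
grip_width: 0.363
grip_force: 15.0
```

Call:
{"op": "step_arm", "data": {"targets": [[0, 0, 0, 0, 0, 0, 0.25], [0, 0, 0, 0, 0, 0, 0.25], [0, 0, 0, 0, 0, 0, 0.25], [0, 0, 0, 0, 0, 0, 0.25], [0, 0, 0, 0, 0, 0, 0.25]]}}

```text
time: 27.38
position: [0.689, -0.0185, 0.0223]
tool_rot: [-0.005, 3.14, 0.0]
ft_force: [-5.4, -0.3, 10.9]
grip_width: 0.36
grip_force: 15.0
```

```bash
python3 - <<'E'
from h import *
pose(.688,-.017,.0223,90)
E
```

```text
t27.38 p [ 0.689  -0.0185  0.0223] close 90.2 fix_tilt [-0.02  0.08] F [-5.4 -0.3 10.9] w 31.3 gf 15.0
move cm [-0.1   0.15 -0.  ] turn -0.2
```

Call:
{"op": "step_arm", "data": {"targets": [[0, 0, 0, 0, 0, 0, 0.6], [0, 0, 0, 0, 0, 0, 0.7], [0, 0, 0, 0, 0, 0, 0.7], [0, 0, 0, 0, 0, 0, 0.7], [0, 0, 0, 0, 0, 0, 0.7]]}}

```text
time: 27.8
position: [0.6888, -0.0184, 0.0196]
tool_rot: [-0.005, 3.141, 0.002]
ft_force: [0.1, 0.1, -0.3]
grip_width: 0.643
grip_force: 0.0
```

Call:
{"op": "step_arm", "data": {"targets": [[0, 0, 1, 0, 0, 0, 0.7], [0, 0, 3, 0, 0, 0, 0.7], [0, 0, 4, 0, 0, 0, 0.7], [0, 0, 4, 0, 0, 0, 0.7], [0, 0, 1, 0, 0, 0, 0.7]]}}

```text
time: 28.22
position: [0.6929, -0.0179, 0.1589]
tool_rot: [-0.006, 3.128, 0.001]
ft_force: [0.1, 0.3, 0.6]
grip_width: 0.698
grip_force: 0.0
```

Call:
{"op": "step_arm", "data": {"targets": [[-1.5, -1.5, 0, 0, 0, 0, 0.7], [-2.5, -2.4, 0, 0, 0, 0, 0.7], [-2.5, -2.4, 0, 0, 0, 0, 0.7], [-2.5, -2.4, 0, 0, 0, 0, 0.7], [-2.5, -2.4, 0, 0, 0, 0, 0.7]]}}

```text
time: 28.63
position: [0.573, -0.1303, 0.1507]
tool_rot: [-0.006, 3.139, 0.001]
ft_force: [0.0, -0.3, -0.2]
grip_width: 0.7
grip_force: 0.0
```

Call:
{"op": "step_arm", "data": {"targets": [[-2.5, -2.4, 0, 0, 0, 0, 0.7], [-2.5, -2.4, 0, 0, 0, 0, 0.7], [-2.5, -2.4, 0, 0, 0, 0, 0.7], [-2.5, -2.4, 0, 0, 0, 0, 0.7], [-2.0, -2.0, 0, 0, 0, 0, 0.7]]}}

```text
time: 29.05
position: [0.452, -0.2473, 0.1509]
tool_rot: [-0.003, 3.14, -0.0]
ft_force: [0.3, -0.1, -0.4]
grip_width: 0.698
grip_force: 0.0
```

Call:
{"op": "step_arm", "data": {"targets": [[-1.3, -1.2, 0, 0, 0, 0, 0.7], [0, 0, 0, 0, 0, 0, 0.7], [0, 0, 0, 0, 0, 0, 0.7], [0, 0, 0, 0, 0, 0, 0.7], [0, 0, 0, 0, 0, 0, 0.7]]}}

```text
time: 29.47
position: [0.4423, -0.2561, 0.1504]
tool_rot: [-0.009, 3.139, 0.002]
ft_force: [-0.2, 0.2, 0.2]
grip_width: 0.7
grip_force: 0.0
```

```bash
python3 - <<'E'
from h import *
pose(.441,-.257,.0135,90); grab("wrist","w4"); grab("top","top4")
E
```

```text
t29.47 p [ 0.4423 -0.2561  0.1504] close 90.3 fix_tilt [-0.07  0.14] F [-0.2  0.2  0.2] w 60.9 gf 0.0
move cm [ -0.13  -0.09 -13.69] turn -0.3
```

View pics/w4.png

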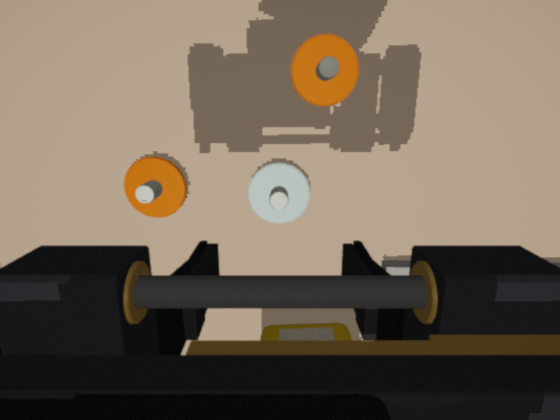

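The wrist view shows the clear cover's knob at (279,200), centred. The orange look-alikes are at (155,187) and (325,70). I'll check the knob by ray and the placements in the new top view.

```bash
python3 - <<'E'
from h import *
_,_,K,T=load("w4");k=onplane(K,T,279,200,.034);print(k.round(4),onplane(K,T,279,193,.010).round(4))
_,_,Kt,Tt=load("top");print(tri([ray(K,T,279,200),ray(Kt,Tt,180+596.5/3.1-.3,130+319.5/3.1-.3)]).round(4))
im=load("top4")[0]
a=cv2.resize(im[125:225,190:390],None,fx=4,fy=4,interpolation=cv2.INTER_CUBIC)
cv2.imwrite("pics/top4c.png",np.clip(a.astype(float)*1.4,0,255).astype(np.uint8)[:,:,::-1])
E
```

```text
[ 0.44   -0.2567  0.034 ] [ 0.4398 -0.2567  0.01  ]
[ 0.4397 -0.2564  0.0326]
```

View pics/top4c.png

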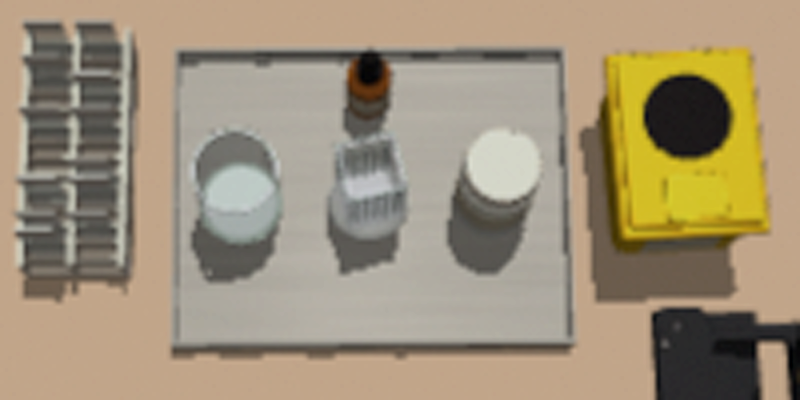

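Top view: beaker at (240,200), staining jar (368,185), fixative jar (502,180) and dropper (370,85) all stand in the tray as intended. Next I grip the cover by its knob.

Call:
{"op": "step_arm", "data": {"targets": [[-0.2, 0, -2, 0, 0, 0, 0.7], [0, 0, -3, 0, 0, 0, 0.7], [0, 0, -3, 0, 0, 0, 0.7], [0, 0, -2.5, 0, 0, 0, 0.6], [0, 0, -1, 0, 0, 0, 0.5]], "force": 12}}

```text
time: 29.98
position: [0.4372, -0.2553, 0.0316]
tool_rot: [0.008, -3.138, -0.007]
ft_force: [-0.8, 0.1, 0.2]
grip_width: 0.621
grip_force: 0.0
```

Call:
{"op": "step_arm", "data": {"targets": [[0, 0, 0, 0, 0, 0, 0.5], [0, 0, 0, 0, 0, 0, 0.5], [0, 0, 0, 0, 0, 0, 0.5], [0, 0, 0, 0, 0, 0, 0.5], [0, 0, 0, 0, 0, 0, 0.5]]}}

```text
time: 30.4
position: [0.4402, -0.2581, 0.0367]
tool_rot: [-0.006, 3.138, -0.001]
ft_force: [0.4, 0.3, 0.7]
grip_width: 0.505
grip_force: 0.0
```

```bash
python3 - <<'E'
from h import *
pose(.440,-.2567,.0145,90)
E
```

```text
t30.40 p [ 0.4402 -0.2581  0.0367] close 90.2 fix_tilt [0.04 0.23] F [0.4 0.3 0.7] w 44.0 gf 0.0
move cm [-0.02  0.14 -2.22] turn -0.2
```

Call:
{"op": "step_arm", "data": {"targets": [[0, 0.1, -1, 0, 0, 0, 0.5], [0, 0, -0.7, 0, 0, 0, 0.5], [0, 0, -0.3, 0, 0, 0, 0.5], [0, 0, 0, 0, 0, 0, 0.5], [0, 0, 0, 0, 0, 0, 0.5]]}}

```text
time: 30.82
position: [0.4386, -0.2562, 0.0146]
tool_rot: [-0.006, 3.141, 0.002]
ft_force: [0.4, 0.6, 0.1]
grip_width: 0.498
grip_force: 0.0
```

Call:
{"op": "step_arm", "data": {"targets": [[0, 0, 0, 0, 0, 0, 0.3], [0, 0, 0, 0, 0, 0, 0.1], [0, 0, 0, 0, 0, 0, 0.1], [0, 0, 0, 0, 0, 0, 0.1], [0, 0, 0, 0, 0, 0, 0.1]]}}

```text
time: 31.23
position: [0.4391, -0.2565, 0.0153]
tool_rot: [-0.005, 3.14, 0.001]
ft_force: [-0.4, -0.0, -0.8]
grip_width: 0.205
grip_force: 0.0
```

Call:
{"op": "step_arm", "data": {"targets": [[0, 0, 0, 0, 0, 0, 0.1], [0, 0, 0, 0, 0, 0, 0.1], [0, 0, 0, 0, 0, 0, 0.1], [0, 0, 0, 0, 0, 0, 0.1], [0, 0, 0, 0, 0, 0, 0.1]]}}

```text
time: 31.65
position: [0.4391, -0.2565, 0.0152]
tool_rot: [-0.005, 3.14, 0.001]
ft_force: [0.3, 0.0, 0.2]
grip_width: 0.178
grip_force: 12.0
```

```bash
python3 - <<'E'
from h import *
pose(.440,-.2567,.0145,90)
E
```

```text
t31.65 p [ 0.4391 -0.2565  0.0152] close 90.2 fix_tilt [-0.05  0.1 ] F [0.3 0.  0.2] w 15.5 gf 12.0
move cm [ 0.09 -0.02 -0.07] turn -0.2
```

Call:
{"op": "step_arm", "data": {"targets": [[0, 0, 0.8, 0, 0, 0, 0.1], [0, 0, 2.4, 0, 0, 0, 0.1], [0, 0, 3.6, 0, 0, 0, 0.1], [0, 0, 3.6, 0, 0, 0, 0.1], [0, 0, 3.4, 0, 0, 0, 0.1]]}}

```text
time: 32.07
position: [0.4388, -0.2561, 0.1553]
tool_rot: [-0.006, 3.14, 0.002]
ft_force: [0.5, -0.9, -0.8]
grip_width: 0.182
grip_force: 12.0
```

Call:
{"op": "step_arm", "data": {"targets": [[0.9, 1.2, 0, 0, 0, 0, 0.1], [1.7, 2.4, 0, 0, 0, 0, 0.1], [1.7, 2.4, 0, 0, 0, 0, 0.1], [1.7, 2.4, 0, 0, 0, 0, 0.1], [1.7, 2.4, 0, 0, 0, 0, 0.1]]}}

```text
time: 32.48
position: [0.5165, -0.1473, 0.1538]
tool_rot: [-0.005, 3.14, 0.001]
ft_force: [0.6, 0.5, -0.8]
grip_width: 0.175
grip_force: 12.0
```

Call:
{"op": "step_arm", "data": {"targets": [[1.7, 2.4, 0, 0, 0, 0, 0.1], [1.7, 2.4, 0, 0, 0, 0, 0.1], [1.7, 2.4, 0, 0, 0, 0, 0.1], [1.7, 2.4, 0, 0, 0, 0, 0.1], [1.7, 2.4, 0, 0, 0, 0, 0.1]]}}

```text
time: 32.9
position: [0.6015, -0.0272, 0.1536]
tool_rot: [-0.005, 3.14, 0.001]
ft_force: [-1.2, -0.5, -0.5]
grip_width: 0.174
grip_force: 12.0
```

Call:
{"op": "step_arm", "data": {"targets": [[1.0, 1.2, 0, 0, 0, 0, 0.1], [0, 0, 0, 0, 0, 0, 0.1], [0, 0, 0, 0, 0, 0, 0.1], [0, 0, 0, 0, 0, 0, 0.1], [0, 0, 0, 0, 0, 0, 0.1]]}}

```text
time: 33.32
position: [0.6104, -0.0183, 0.1532]
tool_rot: [-0.002, 3.141, -0.0]
ft_force: [-0.0, 0.3, -1.5]
grip_width: 0.177
grip_force: 12.0
```

```bash
python3 - <<'E'
from h import *
pose(.6118,-.0165,.0982,90); grab("wrist","w5")
E
```

```text
t33.32 p [ 0.6104 -0.0183  0.1532] close 90.1 fix_tilt [0.01 0.06] F [-0.   0.3 -1.5] w 15.4 gf 12.0
move cm [ 0.14  0.18 -5.5 ] turn -0.1
```

View pics/w5.png

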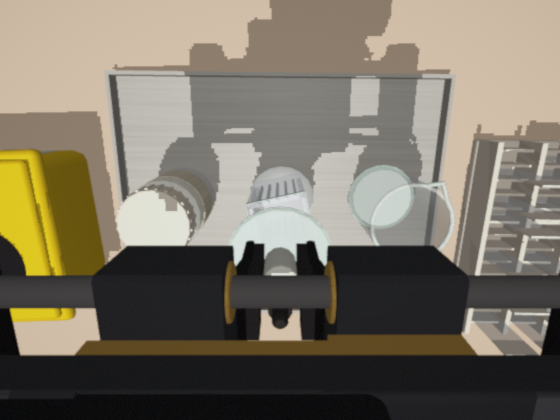

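The wrist view shows the held cover disc level, columns 229-330 with its front edge at row 208. The jar foot spans columns 248-314 with its front at row 167. I compare their centres by ray.

```bash
python3 - <<'E'
from h import *
_,_,K,T=load("w5")
q=lambda u,v,z:onplane(K,T,u,v,z)[:2].round(4)
print("foot front",q(281,167,.013),"foot L/R",q(248,190,.013),q(314,190,.013))
z=.148
print("disc front",q(280,208,z),"L/R",q(229,248,z),q(330,248,z), "TCP",T[:3,3])
_,_,Kt,Tt=load("top4");f=lambda u,v:(190+(u+.5)/4-.5,125+(v+.5)/4-.5)
print("top mouth",onplane(Kt,Tt,*f(370,162),.088),"foot",onplane(Kt,Tt,*f(367.5,204),.013))
for n,(u,v,z) in dict(beaker=(240,203,.005),fixcap=(502,165,.089),drop=(370,66,.085),c1=(175,349,.016),c2=(573,346,.016),c3=(562,50,.016),c4=(178,52,.016)).items(): print(n,onplane(Kt,Tt,*f(u,v),z).round(4))
E
```

```text
foot front [ 0.5848 -0.0174] foot L/R [ 0.605  -0.0461] [0.6049 0.0113]
disc front [ 0.5841 -0.0182] L/R [ 0.6049 -0.0438] [0.6049 0.0068] TCP [ 0.53876757 -0.01814528  0.31328953]
top mouth [ 0.61516144 -0.0160094   0.088     ] foot [ 0.60774738 -0.01596575  0.013     ]
beaker [0.6122 0.0739 0.005 ]
fixcap [ 0.6115 -0.1026  0.089 ]
drop [ 0.6826 -0.0176  0.085 ]
c1 [0.5059 0.1187 0.016 ]
c2 [ 0.5033 -0.1555  0.016 ]
c3 [ 0.7185 -0.1573  0.016 ]
c4 [0.721  0.1167 0.016 ]
```

Call:
{"op": "step_arm", "data": {"targets": [[0.2, 0.1, 0, 0, 0, 0, 0.1], [0, 0, -1.2, 0, 0, 0, 0.1], [0, 0, -1.5, 0, 0, 0, 0.1], [0, 0, -1, 0, 0, 0, 0.1], [0, 0, -0.4, 0, 0, 0, 0.1]]}}

```text
time: 33.78
position: [0.6114, -0.0158, 0.1094]
tool_rot: [0.005, -3.139, -0.002]
ft_force: [-0.3, -0.2, -1.1]
grip_width: 0.178
grip_force: 12.0
```

Call:
{"op": "step_arm", "data": {"targets": [[0, 0, 0, 0, 0, 0, 0.1], [0, 0, 0, 0, 0, 0, 0.1], [0, 0, 0, 0, 0, 0, 0.1], [0, 0, 0, 0, 0, 0, 0.1], [0, 0, 0, 0, 0, 0, 0.1]]}}

```text
time: 34.2
position: [0.6135, -0.0154, 0.1129]
tool_rot: [-0.006, 3.139, 0.001]
ft_force: [-0.3, -0.4, -0.2]
grip_width: 0.182
grip_force: 12.0
```

```bash
python3 - <<'E'
from h import *
pose(.6126,-.0172,.0982,90)
E
```

```text
t34.20 p [ 0.6135 -0.0154  0.1129] close 90.2 fix_tilt [-0.05  0.16] F [-0.3 -0.4 -0.2] w 15.9 gf 12.0
move cm [-0.09 -0.18 -1.47] turn -0.2
```

Call:
{"op": "step_arm", "data": {"targets": [[-0.1, -0.2, -0.5, 0, 0, 0, 0.1], [0, 0, -0.4, 0, 0, 0, 0.1], [0, 0, -0.2, 0, 0, 0, 0.1], [0, 0, 0, 0, 0, 0, 0.1], [0, 0, 0, 0, 0, 0, 0.1]]}}

```text
time: 34.62
position: [0.6118, -0.0174, 0.1008]
tool_rot: [-0.006, 3.141, 0.002]
ft_force: [-0.4, -0.2, -1.4]
grip_width: 0.18
grip_force: 12.0
```

Call:
{"op": "step_arm", "data": {"targets": [[0, 0, -0.1, 0, 0, 0, 0.1], [0, 0, -0.1, 0, 0, 0, 0.1], [0, 0, 0, 0, 0, 0, 0.1], [0, 0, 0, 0, 0, 0, 0.1], [0, 0, 0, 0, 0, 0, 0.1]]}}

```text
time: 35.03
position: [0.6121, -0.0174, 0.0992]
tool_rot: [-0.006, 3.14, 0.001]
ft_force: [0.1, 0.3, -0.9]
grip_width: 0.179
grip_force: 12.0
```

```bash
python3 - <<'E'
from h import *
pose(.6126,-.0172,.0982,90)
E
```

```text
t35.03 p [ 0.6121 -0.0174  0.0992] close 90.2 fix_tilt [-0.05  0.1 ] F [ 0.1  0.3 -0.9] w 15.6 gf 12.0
move cm [ 0.05  0.02 -0.1 ] turn -0.2
```

Call:
{"op": "step_arm", "data": {"targets": [[0, 0, -0.1, 0, 0, 0, 0.1], [0, 0, 0, 0, 0, 0, 0.1], [0, 0, -0.05, 0, 0, 0, 0.1], [0, 0, 0, 0, 0, 0, 0.1], [0, 0, 0, 0, 0, 0, 0.1]]}}

```text
time: 35.45
position: [0.6123, -0.0175, 0.0982]
tool_rot: [-0.005, 3.139, 0.001]
ft_force: [-1.4, -1.1, 4.2]
grip_width: 0.179
grip_force: 12.0
```

```bash
python3 - <<'E'
from h import *
pose(.6126,-.0172,.0982,90)
E
```

```text
t35.45 p [ 0.6123 -0.0175  0.0982] close 90.2 fix_tilt [-0.05  0.13] F [-1.4 -1.1  4.2] w 15.6 gf 12.0
move cm [ 0.03  0.03 -0.  ] turn -0.2
```

Contact came at exactly the seated height (0.0982). I release gently, rise, and back off to look.

Call:
{"op": "step_arm", "data": {"targets": [[0, 0, 0, 0, 0, 0, 0.25], [0, 0, 0, 0, 0, 0, 0.35], [0, 0, 0, 0, 0, 0, 0.5], [0, 0, 0, 0, 0, 0, 0.5], [0, 0, 0, 0, 0, 0, 0.5]]}}

```text
time: 35.87
position: [0.6118, -0.0174, 0.0973]
tool_rot: [-0.006, 3.141, 0.002]
ft_force: [0.9, -0.8, 0.0]
grip_width: 0.455
grip_force: 0.0
```

Call:
{"op": "step_arm", "data": {"targets": [[0, 0, 0.5, 0, 0, 0, 0.5], [0, 0, 1.5, 0, 0, 0, 0.5], [0, 0, 3, 0, 0, 0, 0.5], [0, 0, 3, 0, 0, 0, 0.5], [0, 0, 2, 0, 0, 0, 0.5]]}}

```text
time: 36.28
position: [0.6129, -0.0172, 0.2009]
tool_rot: [-0.006, 3.137, 0.001]
ft_force: [-0.1, 0.0, 1.4]
grip_width: 0.498
grip_force: 0.0
```

Call:
{"op": "step_arm", "data": {"targets": [[-2, -2, 0, 0, 0, 0, 0.5], [-3, -3, 0, 0, 0, 0, 0.5], [-3, -3, 0, 0, 0, 0, 0.5], [-3, -3, 0, 0, 0, 0, 0.5], [-3, -3, 0, 0, 0, 0, 0.5]]}}

```text
time: 36.7
position: [0.4727, -0.1563, 0.1981]
tool_rot: [-0.006, 3.139, 0.001]
ft_force: [-0.1, -1.2, -0.4]
grip_width: 0.497
grip_force: 0.0
```

Call:
{"op": "step_arm", "data": {"targets": [[0, -3, 0, 0, 0, 0, 0.5], [0, -3, 0, 0, 0, 0, 0.5], [0, -2, 0, 0, 0, 0, 0.5], [0, 0, 0, 0, 0, 0, 0.5], [0, 0, 0, 0, 0, 0, 0.5]]}}

```text
time: 37.12
position: [0.4739, -0.2362, 0.1978]
tool_rot: [-0.001, 3.14, 0.002]
ft_force: [-0.1, 1.5, -0.1]
grip_width: 0.498
grip_force: 0.0
```

```bash
python3 - <<'E'
from h import *
pose()
s=grab("scene","scene6")[0];t=grab("top","top6")[0]
a=cv2.resize(s[150:330,140:345],None,fx=2.6,fy=2.6,interpolation=cv2.INTER_CUBIC)
b=cv2.resize(t[125:225,190:390],None,fx=2.6,fy=2.6,interpolation=cv2.INTER_CUBIC)
c=np.zeros((600,534,3),np.uint8);a=a[:330];c[:a.shape[0],:a.shape[1]]=a[:, :534];c[335:335+b.shape[0],:b.shape[1]]=b
cv2.imwrite("pics/end.png",c[:,:,::-1])
E
```

```text
t37.12 p [ 0.4739 -0.2362  0.1978] close 90.1 fix_tilt [-0.08  0.1 ] F [-0.1  1.5 -0.1] w 43.3 gf 0.0
```

View pics/end.png

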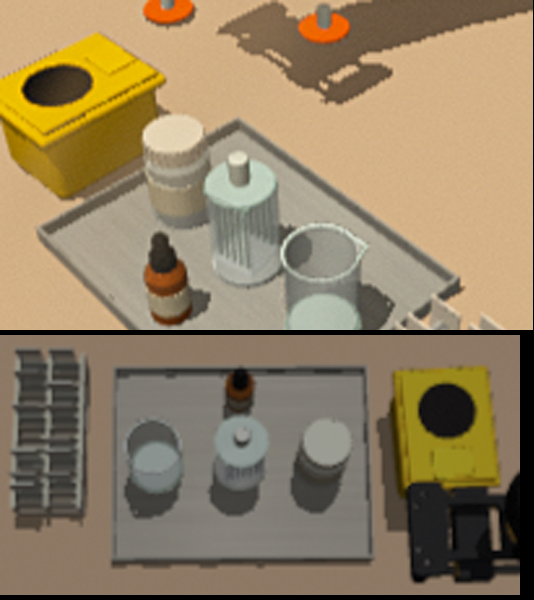

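The scene view shows the cover sitting level on the jar, with its knob at (238,165). The dropper is at (167,285), the fixative jar at (178,170) and the beaker at (325,280), all upright in the tray. The gripper is clear of everything, so I hand in.

```bash
python3 -c "
from h import *
_,_,K,T=load('top6'); print('knob',onplane(K,T,190+242/2.6,125+98/2.6,.117).round(3))
print(ctrl.close_job())"
```

```text
knob [ 0.613 -0.018  0.117]
the job is handed in; nothing more can be done
None
```

I handed the job in at about 37 s. The staining jar stands mid-tray with its cover seated, the beaker on the rack side, the fixative jar on the bin side and the dropper behind. The last pictures show all four upright, and I never approached the carton; the hand-in returned no verdict.

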